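Raise the dust cabinet's window to the green band

TASK

Push the clear sliding window of the dust cabinet up with your fingertips from beneath its orange lip, without pinching the lip, until the red pointer at the lip's end stands within the green band on the frame. Leave the window standing there and take the hand away; do not shift the green band, and leave the tools and parts standing around where they are.

Things in the scene. Friction and masses are not known exactly. Their poses are not given: they have to be found in the camera images.
- cabinet: Dust cabinet, 440 mm wide, 365 mm high, aluminium frame and clear panels, fixed. Origin on the table, 160 mm behind its front foot; z up, front faces its -x. From 70 mm above the table the front leans back 35 deg from upright (below, an upright wall in line with its foot); the clear window slides up this slope.
- lip_under (a point): Middle of the underside of the orange lip: 160 mm long, 36 mm deep, 10 mm thick (6 at its free edge), square to the window; the point is half-way along, 18 mm out from the window's face and 18 mm from its free edge. Below it the window goes on for 18 mm. z: up the slope, the way the window slides; x: into the window, 35 deg below level; y: level, along the lip.
- pointer (a point): Tip of the red pointer, a red bar 4 mm high, 112 mm long, that runs sideways from the lip's right-hand end (as the robot sees it, the -y end) to the frame. Moves with the window; lies 3 mm above the lip's underside. Axes as lip_under.
- band_mid (a point): Middle of the green band, a green clip 16 mm high (8 mm each way along the slope from this point) and 26 mm wide on the right-hand upright of the sloping frame, beside the pointer's path. Stiff, not to be moved; 45 to 168 mm up the slope from where the pointer starts. Axes as lip_under.
- sash (a joint): Travel of the window up the slope in m: 0 fully shut, 0.18 the upper stop. The window (about 0.6 kg) is counterweighted: it stays wherever it is left, and takes about 2 to 4 N to push.
- lens_ring: Bystander: steel lens ring 64 mm across, 14 mm high, inside the cabinet. Origin under its centre.
- screwdriver: Bystander: red-handled screwdriver 200 mm long lying on the white sheet. Origin under its middle, x along it.
- caliper: Bystander: caliper 190 mm long, 15 mm thick, lying on the white sheet. Origin under its middle, x along it.
- lens_cap: Bystander: black round cap 52 mm across, 14 mm high, on the white sheet. Origin under its centre.
- cleaner: Bystander: amber bottle 60 mm across, 130 mm high, right of the cabinet. Origin under its centre.
- parts_bin: Bystander: open blue bin 100 x 140 mm, 50 mm high, left of the cabinet. Origin under its centre.
- lens_tube: Bystander: upright aluminium tube 44 mm across, 60 mm high, on the right of the white sheet. Origin under its centre.

How it is judged:
By the outcome, as a careful person would: the job done as asked, in the order asked, and still so for the second after the job is handed in, with the robot touching nothing.
It also fails if it takes over 35 s, if anything falls off the work surface, if the arm or the gripper's body presses on something with over 40 N, if the wrist force passes 120 N, or if a joint passes its speed limit or range.

ROBOT

A 7-joint arm with a two-finger parallel gripper is mounted at the origin on the work surface. World frame = base frame: x ahead of the robot, y to its left, z up, the work surface at z = 0. Lengths are in m, angles in rad, forces in N, time in s.
With the tool pointing down it reaches from about 0.4 to 0.85 m from the base axis. Payload 10.4 kg.
Tool frame: the origin (TCP) lies midway between the tips of the shut fingers; the grasp point (between the pads) lies 19 mm behind it; z points along the fingers, y is the direction in which the jaws open and shut (so a half turn about z gives the same grasp; the last joint's range is limited). The gripper opens to 85 mm and grips with 20 to 120 N. Pads are 22 mm wide; open, the fingers measure 114 mm over their backs; the gripper's body (76 mm by 85 mm) begins 54 mm behind the grasp point. The pads swing forward as they close: fully open they stand 13 mm farther back than shut.
Start: joints at [1.222, 0.332, -0.065, 1.46, 0.022, 1.35, -0.088], TCP at [0.2, -0.592, 0.231] pointing down, gripper open.
Joint ranges: [-2.6, 2.6], [-0.5, 2.12], [-1.47, 1.34], [0.16, 2.42], [-1.27, 4.41], [0.06, 2.06], [-2.6, 2.6]. Speed limits (rad/s): [2.22, 2.22, 2.79, 2.79, 3.14, 3.14, 3.14].

INTERFACE

Orientations are given as a unit quaternion [x, y, z, w].
In Python, from workcell import get_obs, camera, calibration, hand_in gives the robot as it stands.
- The arm moves only by the shell command python3 -m handwheel 'ROWS' [FORCE]. ROWS is JSON, a list of rows, each an object with "jaw": the finger opening in mm, from 0 to 85.4; "delta_pos": the shift along the tool's x, y, z scaled (see below), a list of three; "turn": the turn about the tool's z scaled (see below). In form: [{"jaw": jaw, "delta_pos": [tx, ty, tz], "turn": turn}, ...]. A call has 1 to 10 rows; each row is the pose to reach, as a shift and turn from the pose commanded when the call began, along the tool's axes at that moment, turning the shorter way round; what a row does not reach only later rows make up. The controller multiplies each number of a shift by 1 m and each number of a turn by pi rad. A row lasts 1/12 s, in which the tool goes at most 41.7 mm and 7.16 degrees, less where a joint would pass 70% of its speed; a pose out of reach is approached as far as the arm can. A call with a number of a shift or a turn outside -1 to 1 is refused whole. A call with a gripper value outside its range is refused whole. The fingers move at their own pace and stop on an object; FORCE is the grip in N (left out, the last holds). Time passes only in rows, so rows that repeat a pose let the fingers close. It gives the time, the measured TCP pose, the force and the opening at its end, in the units of the state.
- get_obs(): the state, without advancing time (a new reading comes with each control period).
- camera(name): name is "scene" or "side" or "wrist"; returns the picture (384x512x3 uint8, red, green, blue); there is no depth.
- calibration(name): a dict with "mtx" (3x3 intrinsics, pixels), "rvec" (rotation vector, rad) and "tvec" (3), from world to camera coordinates, as OpenCV has them. Camera axes: x right, y down, z forward; pixel columns grow to the right and rows downward; lengths in m; the calibration is good to about 2 mm. A picture is of the moment at which its call begins: read the wrist's pose just before it. calibration takes no time and is no camera call; for the wrist camera it gives the pose at the moment of the call.
- hand_in(): hands the job in, once; it reports no verdict.
The state is a dict: "clock": time; "joint_pos": joint angles; "joint_velocities": joint speeds; "tau": joint torques, N m; "position": TCP position; "ee_rot": TCP orientation; "ft_force": force on the tool from outside, world axes, zero at the start; "torque": the same for the moment, N m; "grip_width": opening from 0.0 (shut) to 1.0 (fully open).
Only numpy, scipy, OpenCV 4.12 (cv2) and the standard library are available. Lean on these libraries where they do the work, as an engineer would, in place of code of your own. Each camera call takes 0.05 s, during which the arm holds its last target.

## Working session

There is one attempt and no reset: what is moved stays moved. The work goes in short steps, Python scripts to look and compute and a shell command to move; the robot and the scene stay as the last step left them, time stands still between calls to the robot, and variables do not carry over. Pictures are saved under pics/ and viewed, and the job is handed in when it is done.

```bash
ls; mkdir -p pics; python3 - <<'E'
from workcell import *
import cv2
o=get_obs()
for k,v in o.items(): print(k,v)
for n in ["scene","side","wrist"]:
    im=camera(n); cv2.imwrite(f"pics/{n}0.png",cv2.resize(im[:,:,::-1],(800,600),interpolation=cv2.INTER_CUBIC)); cv2.imwrite(f"pics/{n}0_raw.png",im[:,:,::-1])
    c=calibration(n); print(n,c)
E
```

```text
pics
clock 0.0
joint_pos [ 1.22238295  0.33285465 -0.06471456  1.46094782  0.0215947   1.34989174
 -0.08852245]
joint_velocities [-6.62350375e-04  4.38205324e-04  8.40807254e-04  1.22130023e-03
  4.99828749e-05 -1.48724635e-03  1.89063723e-03]
tau [ 2.61239993e-04 -6.25451803e+01  4.91578924e-02 -3.91601515e+01
  1.62036525e-02  1.00239721e-02  1.25701050e-07]
position [ 0.19993411 -0.59176127  0.23052361]
ee_rot [ 9.86758867e-01  1.62192613e-01 -1.41493151e-04 -6.88713005e-04]
ft_force [ 0.66343569 -0.44832819 -0.94250323]
torque [0.03979486 0.06065924 0.03594889]
grip_width 0.999576098863508
scene {'mtx': array([[382.26591345,   0.        , 252.13712795],
       [  0.        , 382.26591345, 191.02620679],
       [  0.        ,   0.        ,   1.        ]]), 'rvec': array([ 2.31511606,  0.78935945, -0.30988652]), 'tvec': array([-0.40715137, -0.18722482,  1.54001248])}
side {'mtx': array([[459.12891125,   0.        , 257.84692322],
       [  0.        , 459.12891125, 192.96156429],
       [  0.        ,   0.        ,   1.        ]]), 'rvec': array([ 0.32696197, -2.64502725,  1.45403948]), 'tvec': array([0.50891091, 0.14462295, 1.44333846])}
wrist {'mtx': array([[296.56677164,   0.        , 253.12827875],
       [  0.        , 296.56677164, 192.39614846],
       [  0.        ,   0.        ,   1.        ]]), 'rvec': array([-2.3207521 ,  1.66627151,  0.28111398]), 'tvec': array([-0.62473336, -0.04168598,  0.38200736])}
```

View pics/scene0.png

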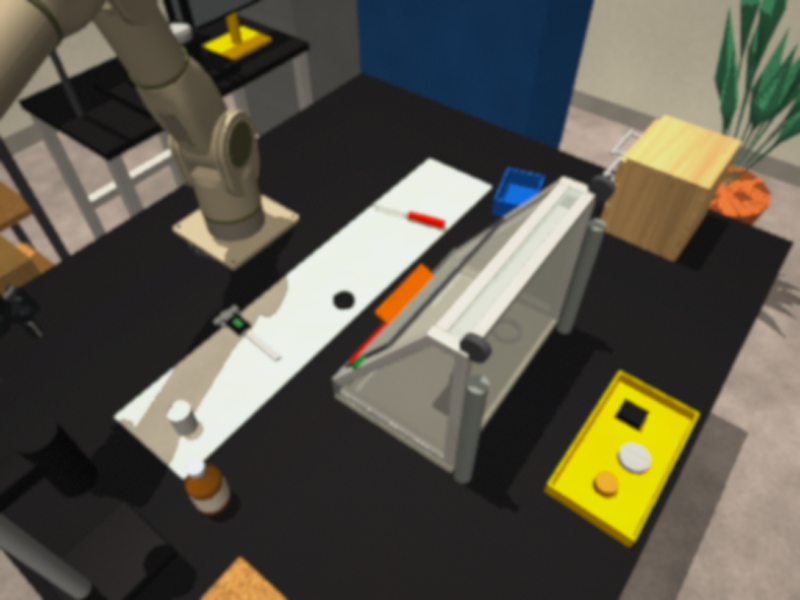

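View pics/side0.png

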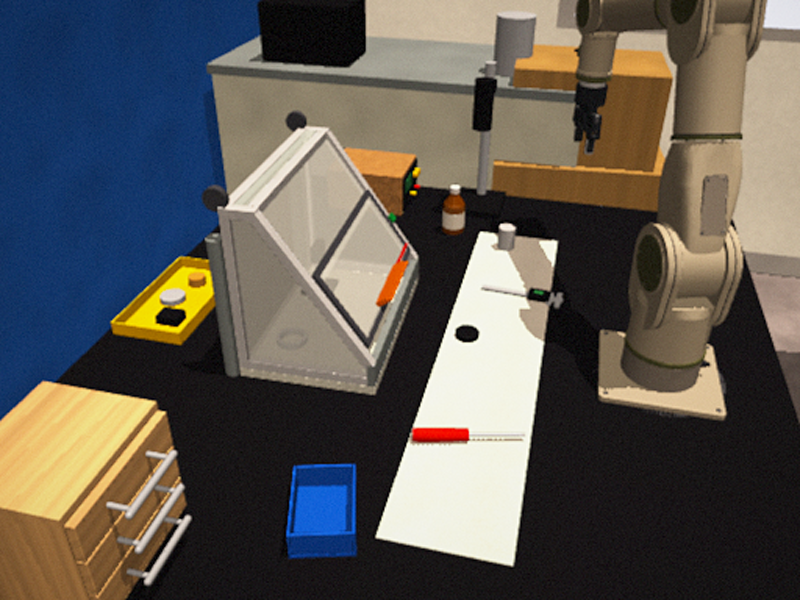

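View pics/wrist0.png

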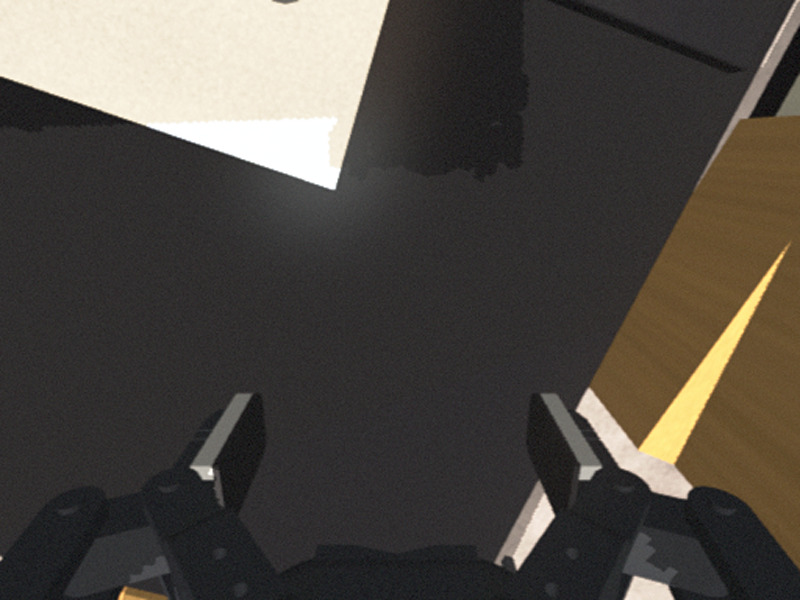

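The scene view shows the cabinet with its orange lip near (405,295) in the 800x600 picture, the red pointer near (368,342) and the green band at (360,362). In the side view the lip is at (393,284) and the green band at (391,216). I'll enlarge these areas.

```bash
python3 - <<'E'
import cv2
a=cv2.imread("pics/scene0_raw.png")[150:260,205:315]; b=cv2.imread("pics/side0_raw.png")[115:255,190:280]
cv2.imwrite("pics/sc1.png",cv2.resize(a,None,fx=5.4,fy=5.4,interpolation=cv2.INTER_CUBIC))
cv2.imwrite("pics/si1.png",cv2.resize(b,None,fx=4.2,fy=4.2,interpolation=cv2.INTER_CUBIC))
E
```

```text
(no output)
```

View pics/sc1.png

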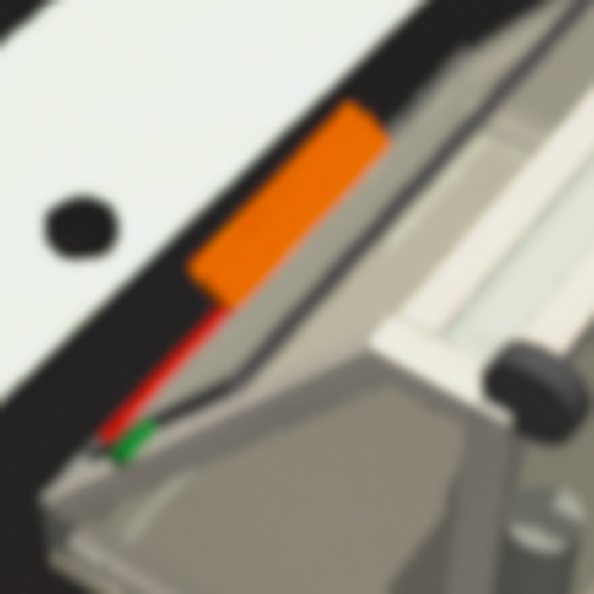

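View pics/si1.png

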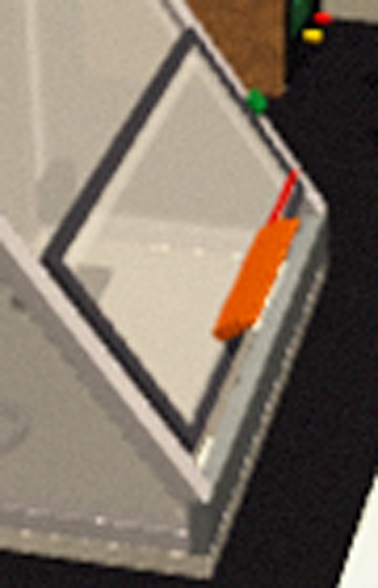

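```bash
cat > h.py <<'E'
import numpy as np, cv2
from workcell import *
def P(c):
    R,_=cv2.Rodrigues(c["rvec"]); return c["mtx"]@np.c_[R,np.asarray(c["tvec"]).reshape(3)]
def tri(c1,p1,c2,p2):
    X=cv2.triangulatePoints(P(c1),P(c2),np.float64(p1).reshape(2,1),np.float64(p2).reshape(2,1)); X=(X[:3]/X[3]).ravel()
    return X
def proj(c,X): return cv2.projectPoints(np.float64(X).reshape(-1,3),c["rvec"],c["tvec"],c["mtx"],None)[0].reshape(-1,2)
E
python3 - <<'E'
from h import *
cs,cd=calibration("scene"),calibration("side")
S=lambda u,v:(205+u/5.4-.4,150+v/5.4-.4)
D=lambda u,v:(190+u/4.2-.4,115+v/4.2-.4)
pts={"free+y":((350,98),(248,325)),"free-y":((187,267),(300,221)),"root-y":((237,309),(270,221)),"root+y":((391,140),(216,325)),
"green":((133,441),(257,101)),"pointerend":((104,438),(295,172)),"frame corner -y":((42,497),(326,210)),
"top -y":((375,345),(165,-5))}
for k,(a,b) in pts.items():
    X=tri(cs,S(*a),cd,D(*b)); print(k,X.round(4), (proj(cs,X)[0]-S(*a)).round(1),(proj(cd,X)[0]-D(*b)).round(1))
E
```

```text
free+y [0.5349 0.0739 0.1344] [0.7 0.2] [ 0.5 -0.1]
free-y [ 0.5367 -0.09    0.1321] [-0.1 -0. ] [-0.1  0. ]
root-y [ 0.5672 -0.0935  0.1244] [-2.3 -0.8] [-1.4  0.4]
root+y [0.5648 0.0671 0.1244] [-0.8 -0.3] [-0.6  0.1]
green [ 0.607  -0.2199  0.1689] [-0.6 -0.2] [-0.3  0.1]
pointerend [ 0.5676 -0.2007  0.1157] [-0.3 -0.1] [-0.2  0.1]
frame corner -y [ 0.5439 -0.2279  0.0678] [0.4 0.2] [ 0.2 -0.1]
top -y [ 0.6894 -0.1699  0.2737] [-9.9 -3.2] [-5.3  1. ]
```

```bash
python3 - <<'E'
from h import *
from scipy.spatial.transform import Rotation as R
o=get_obs(); c=calibration("wrist"); Rc=cv2.Rodrigues(c["rvec"])[0]; C=-Rc.T@c["tvec"]
Rt=R.from_quat(o["ee_rot"]).as_matrix()
print("tool axes\n",Rt.round(3)); print("cam in tool",(Rt.T@(C-o["position"])).round(4)); print("cam axes in tool (cols)\n",(Rt.T@Rc.T).round(3))
E
python3 -m handwheel '[{"jaw":0,"delta_pos":[0.02,-0.014,-0.01],"turn":0.01},{"jaw":0,"delta_pos":[0.05,-0.034,-0.02],"turn":0.03},{"jaw":0,"delta_pos":[0.08,-0.054,-0.03],"turn":0.05},{"jaw":0,"delta_pos":[0.115,-0.078,-0.03],"turn":0.07},{"jaw":0,"delta_pos":[0.15,-0.102,-0.03],"turn":0.09},{"jaw":0,"delta_pos":[0.185,-0.126,-0.03],"turn":0.1037},{"jaw":0,"delta_pos":[0.22,-0.15,-0.03],"turn":0.1037},{"jaw":0,"delta_pos":[0.255,-0.174,-0.03],"turn":0.1037},{"jaw":0,"delta_pos":[0.285,-0.194,-0.03],"turn":0.1037},{"jaw":0,"delta_pos":[0.3,-0.204,-0.03],"turn":0.1037}]'
```

```text
tool axes
 [[ 0.947  0.32  -0.   ]
 [ 0.32  -0.947  0.001]
 [ 0.    -0.001 -1.   ]]
cam in tool [ 8.560e-02 -1.000e-04 -1.437e-01]
cam axes in tool (cols)
 [[-0.    -0.945 -0.328]
 [ 1.    -0.001  0.001]
 [-0.001 -0.328  0.945]]
clock: 0.98
position: [0.4221, -0.2976, 0.2615]
ee_rot: [1.0, 0.003, 0.001, -0.001]
ft_force: [0.4, 0.2, 0.5]
grip_width: -0.003
```

```bash
python3 -m handwheel '[{"jaw":0,"delta_pos":[0,-0.03,0],"turn":0},{"jaw":0,"delta_pos":[0,-0.065,0],"turn":0},{"jaw":0,"delta_pos":[0,-0.1,0],"turn":0},{"jaw":0,"delta_pos":[0,-0.135,0],"turn":0},{"jaw":0,"delta_pos":[0,-0.165,0],"turn":0},{"jaw":0,"delta_pos":[0,-0.18,0],"turn":0},{"jaw":0,"delta_pos":[0,-0.18,0],"turn":0},{"jaw":0,"delta_pos":[0,-0.18,0],"turn":0}]'
python3 - <<'E'
from h import *
import pickle
o=get_obs();c=calibration("wrist");im=camera("wrist");pickle.dump((o,c,im),open("w1.pkl","wb"))
print(o["position"],o["ee_rot"])
cv2.imwrite("pics/w1.png",cv2.resize(im[:,:,::-1],(800,600),interpolation=cv2.INTER_CUBIC))
E
```

```text
clock: 1.65
position: [0.4189, -0.1225, 0.2614]
ee_rot: [1.0, 0.001, 0.0, 0.0]
ft_force: [-0.3, -0.6, 0.9]
grip_width: -0.0
[ 0.41894791 -0.12254753  0.26139305] [9.99999642e-01 7.53896347e-04 9.72737551e-05 3.72309015e-04]
```

View pics/w1.png

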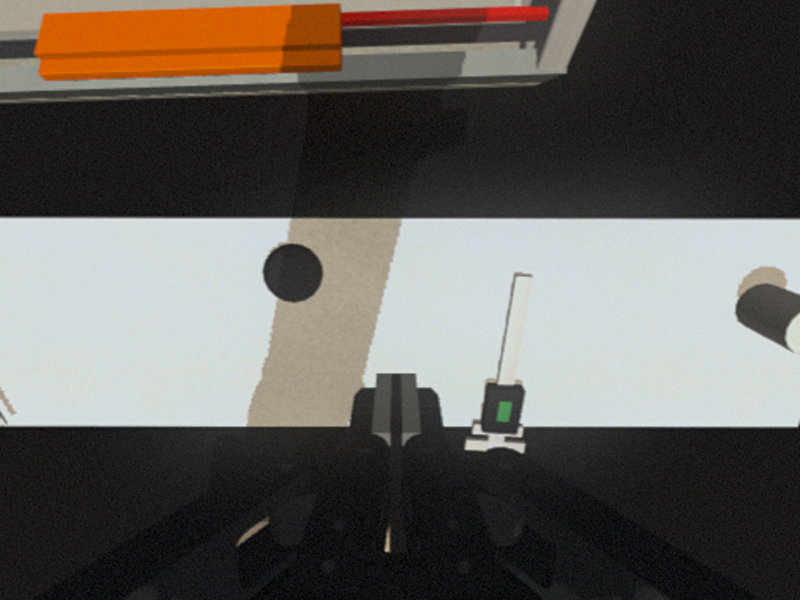

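The wrist picture shows the lip from (38,78) to (340,70) along its lower free edge, and the red pointer ending at (548,13). The band is above the picture. I'll move 70 mm forward to see it.

```bash
python3 -m handwheel '[{"jaw":0,"delta_pos":[0.02,0,0],"turn":0},{"jaw":0,"delta_pos":[0.045,0,0],"turn":0},{"jaw":0,"delta_pos":[0.065,0,0],"turn":0},{"jaw":0,"delta_pos":[0.07,0,0],"turn":0},{"jaw":0,"delta_pos":[0.07,0,0],"turn":0},{"jaw":0,"delta_pos":[0.07,0,0],"turn":0}]'
python3 - <<'E'
from h import *
import pickle
o=get_obs();c=calibration("wrist");im=camera("wrist");pickle.dump((o,c,im),open("w2.pkl","wb"))
print(o["position"],o["ee_rot"])
cv2.imwrite("pics/w2.png",cv2.resize(im[:250,:,::-1],None,fx=1.5625,fy=1.5625,interpolation=cv2.INTER_CUBIC))
E
```

```text
clock: 2.2
position: [0.4884, -0.1237, 0.2608]
ee_rot: [1.0, -0.001, -0.001, -0.0]
ft_force: [-1.1, 0.4, 0.2]
grip_width: 0.0
[ 0.48841533 -0.12371243  0.26078183] [ 9.99999625e-01 -5.62888376e-04 -6.12787066e-04 -2.40884457e-04]
```

View pics/w2.png

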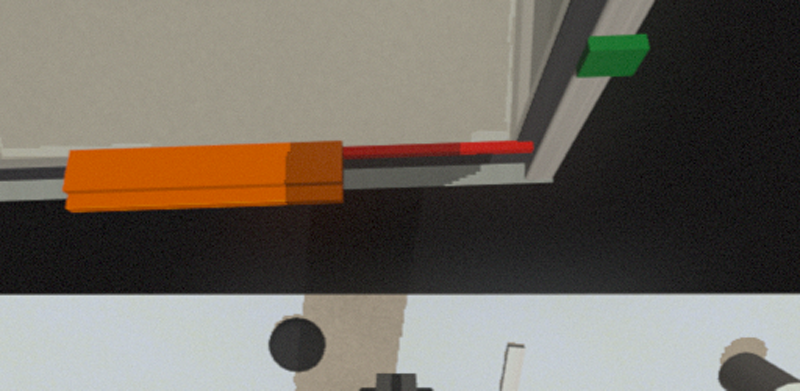

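```bash
python3 - <<'E'
import pickle,cv2,numpy as np
im2=pickle.load(open("w2.pkl","rb"))[2][:,:,::-1]; im1=pickle.load(open("w1.pkl","rb"))[2][:,:,::-1]
f=lambda im,x,y,w,h,k:cv2.resize(im[y:y+h,x:x+w],None,fx=k,fy=k,interpolation=cv2.INTER_CUBIC)
a=f(im2,35,85,50,55,7);b=f(im2,190,85,50,55,7)
c=f(im2,320,15,110,55,7)
cv2.imwrite("pics/w2a.png",np.hstack([a,b])); cv2.imwrite("pics/w2c.png",c)
a=f(im1,15,0,50,55,7);b=f(im1,190,0,50,55,7)
cv2.imwrite("pics/w1a.png",np.hstack([a,b]))
E
```

```text
(no output)
```

View pics/w2a.png

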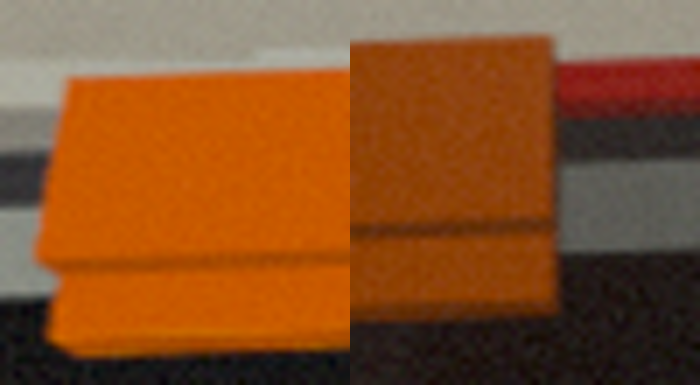

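View pics/w2c.png

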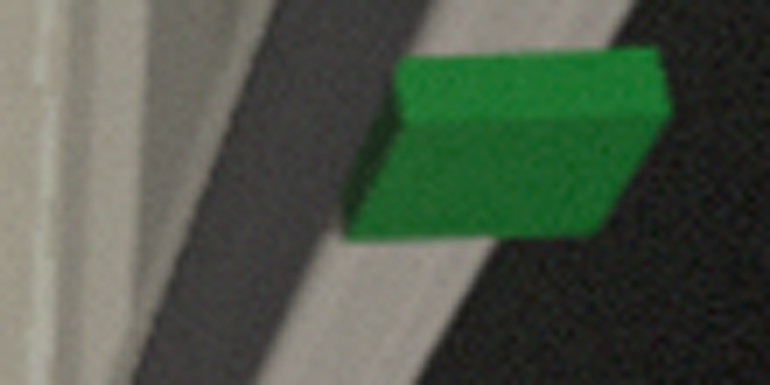

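View pics/w1a.png

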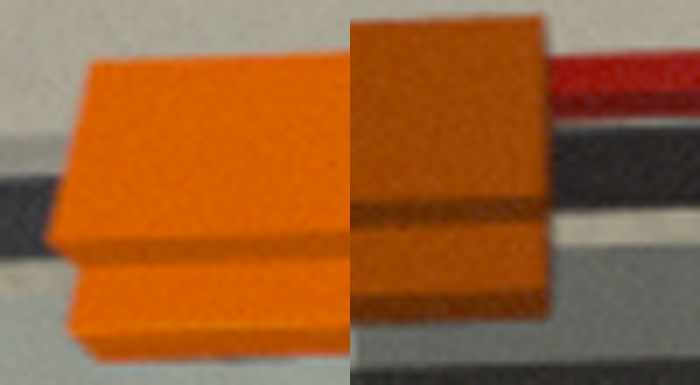

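```bash
cat > fit.py <<'E'
from h import *
import pickle
from scipy.optimize import least_squares
c1=pickle.load(open("w1.pkl","rb"))[1];c2=pickle.load(open("w2.pkl","rb"))[1]
cs,cd=calibration("scene"),calibration("side")
def px(x0,y0,k): return lambda u,v:np.array([x0+(u+.5)/k-.5,y0+(v+.5)/k-.5])
W1l,W1r=px(15,0,7),px(190,0,7); W2l,W2r=px(35,85,7),px(190,85,7); W2c=px(320,15,7)
S,D=px(205,150,5.4),px(190,115,4.2)
a=np.radians(35)
def pts(p):
    X,Y,yaw,n,sl,yl,sb,yb,nb=p
    def w(s,y,o):  # along slope, y, outward
        q=np.array([-.16+s*np.sin(a)-o*np.cos(a),y,.07+s*np.cos(a)+o*np.sin(a)])
        return np.array([X+np.cos(yaw)*q[0]-np.sin(yaw)*q[1],Y+np.sin(yaw)*q[0]+np.cos(yaw)*q[1],q[2]])
    return w,dict(lbL=w(sl,yl+.08,n+.036),lbR=w(sl,yl-.08,n+.036),ltL=w(sl+.006,yl+.08,n+.036),ltR=w(sl+.006,yl-.08,n+.036),
      g1=w(sb+.008,yb+.013,nb),g2=w(sb+.008,yb-.013,nb),g3=w(sb-.008,yb-.013,nb),g4=w(sb-.008,yb+.013,nb),g0=w(sb,yb,nb),
      tip=w(sl+.003,yl-.08-.112,n+.006),foot=w(0,-.22,0),footr=w(0,-.22,0))
obs=[("lbL",c1,W1l(98,360),1),("lbR",c1,W1r(198,318),1),("ltL",c1,W1l(68,330),1),("ltR",c1,W1r(198,293),1),
("lbL",c2,W2l(72,355),1),("lbR",c2,W2r(208,317),1),("ltL",c2,W2l(47,335),1),("ltR",c2,W2r(208,298),1),
("g1",c2,W2c(400,122),1),("g2",c2,W2c(672,112),1),("g3",c2,W2c(600,236),1),("g4",c2,W2c(345,241),1),
("g0",cs,S(133,441),.7),("g0",cd,D(257,101),.7),("ltL",cs,S(350,98),.7),("ltR",cs,S(187,267),.7),("ltR",cd,D(300,221),.5),
("foot",cs,S(42,497),.4),("foot",cd,D(326,210),.4)]
def res(p):
    _,q=pts(p)
    r=[w*(proj(c,q[k])[0]-o) for k,c,o,w in obs]
    r.append(np.array([p[3]/.01*.5,(p[8]-.01)/.01*.5,0]))
    return np.concatenate(r)
s=least_squares(res,[.705,-.01,0,0,.04,0,.12,-.21,.01],loss="soft_l1",x_scale=[.01]*9)
if __name__=="__main__":
    print(s.cost,s.x.round(4)); J=s.jac; print("sd",np.sqrt(np.diag(np.linalg.inv(J.T@J))).round(4))
    w,q=pts(s.x)
    for k,c,o,wt in obs: print(k,(proj(c,q[k])[0]-o).round(2))
    for k in q: print(k,q[k].round(4))
    print("need s:",s.x[6]-s.x[4]-.003)
    ex=w(0.1,0,0)-w(0,0,0); print("slope dir",ex/np.linalg.norm(ex))
E
python3 fit.py
```

```text
4.625094045466241 [ 6.981e-01 -3.900e-03  2.770e-02 -3.000e-04  4.820e-02 -4.800e-03
  1.184e-01 -2.151e-01  6.500e-03]
sd [0.0061 0.0075 0.0042 0.005  0.0036 0.0076 0.0042 0.0077 0.0053]
lbL [0.03 0.72]
lbR [0.43 1.16]
ltL [-1.09 -0.32]
ltR [-0.5  -0.75]
lbL [0.95 0.01]
lbR [0.52 0.26]
ltL [-0.08 -0.19]
ltR [-0.32 -0.21]
g1 [ 0.59 -0.1 ]
g2 [-0.    0.08]
g3 [-0.85 -0.26]
g4 [0.03 0.17]
g0 [-1.1  -0.27]
g0 [-0.14 -0.56]
ltL [0.19 1.74]
ltR [0.65 0.83]
ltR [-1.49 -1.35]
foot [ 0.32 -0.09]
foot [ 0.14 -0.66]
lbL [0.5344 0.0668 0.13  ]
lbR [ 0.5389 -0.0931  0.13  ]
ltL [0.5379 0.0669 0.1349]
ltR [ 0.5423 -0.093   0.1349]
g1 [ 0.6109 -0.2084  0.1772]
g2 [ 0.6116 -0.2344  0.1772]
g3 [ 0.6025 -0.2347  0.1641]
g4 [ 0.6017 -0.2087  0.1641]
g0 [ 0.6067 -0.2216  0.1707]
tip [ 0.5683 -0.2044  0.1152]
foot [ 0.5442 -0.2282  0.07  ]
footr [ 0.5442 -0.2282  0.07  ]
need s: 0.06721267347226831
slope dir [0.57335602 0.01589985 0.81915204]
```

```bash
python3 -m handwheel '[{"jaw":0,"delta_pos":[-0.005,-0.03,0],"turn":-0.009},{"jaw":0,"delta_pos":[-0.01,-0.06,0],"turn":-0.009},{"jaw":0,"delta_pos":[-0.013,-0.095,0],"turn":-0.009},{"jaw":0,"delta_pos":[-0.013,-0.11,0.02],"turn":-0.009},{"jaw":0,"delta_pos":[-0.013,-0.11,0.05],"turn":-0.009},{"jaw":0,"delta_pos":[-0.013,-0.11,0.085],"turn":-0.009},{"jaw":0,"delta_pos":[-0.013,-0.11,0.12],"turn":-0.009},{"jaw":0,"delta_pos":[-0.013,-0.11,0.145],"turn":-0.009},{"jaw":0,"delta_pos":[-0.013,-0.11,0.15],"turn":-0.009},{"jaw":0,"delta_pos":[-0.013,-0.11,0.15],"turn":-0.009}]'
python3 - <<'E'
from h import *
o=get_obs(); print(o["position"],o["ee_rot"],o["ft_force"])
im=camera("wrist");cv2.imwrite("pics/w3.png",cv2.resize(im[:,:,::-1],(800,600),interpolation=cv2.INTER_CUBIC))
im=camera("side");cv2.imwrite("pics/s3.png",cv2.resize(im[80:260,170:410,::-1],None,fx=3.3,fy=3.3,interpolation=cv2.INTER_CUBIC))
E
```

```text
clock: 3.08
position: [0.4746, -0.0134, 0.1105]
ee_rot: [1.0, 0.014, -0.001, 0.0]
ft_force: [0.1, 1.2, 0.2]
grip_width: -0.003
[ 0.47460085 -0.01336996  0.11049056] [ 9.99902739e-01  1.38789235e-02 -1.37377186e-03  3.93204775e-05] [0.06846059 1.19597622 0.20643597]
```

View pics/w3.png

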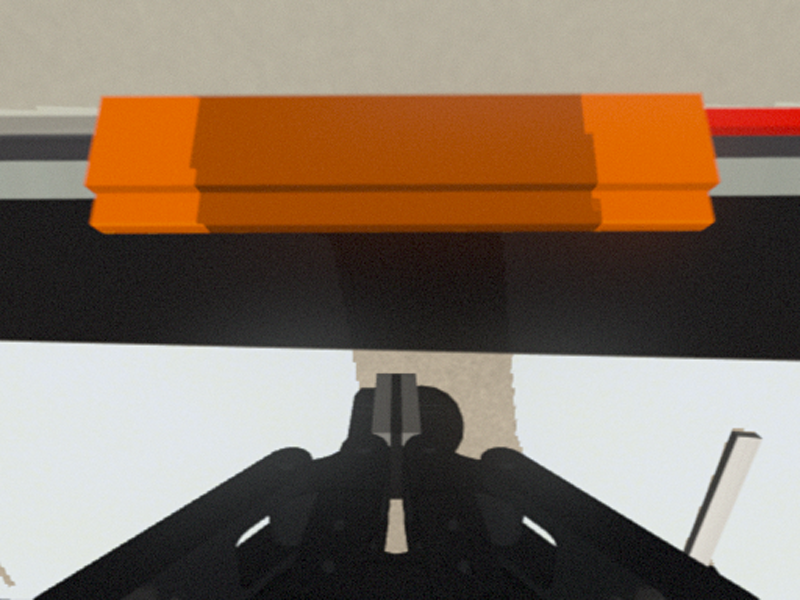

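View pics/s3.png

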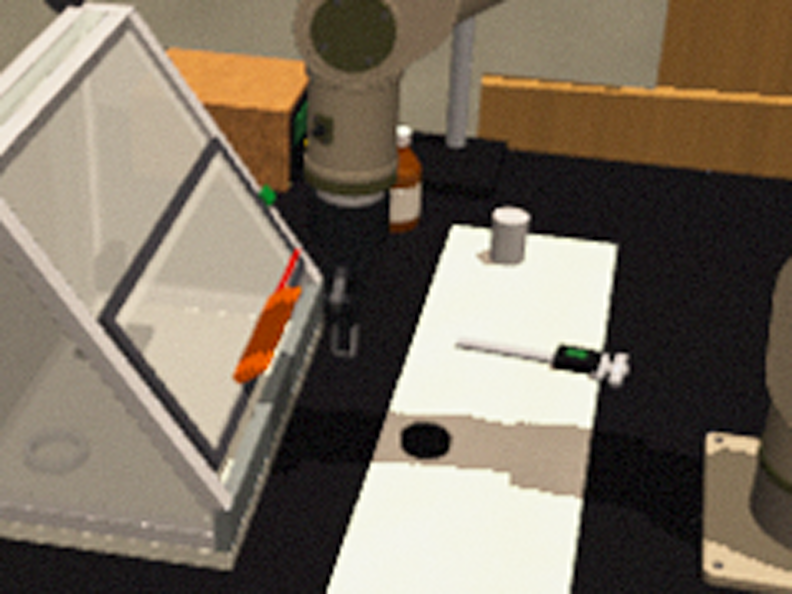

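The lip's lower edge is level at row 233, and the shut fingers at (396,375) are centred on it. Next is a slow approach until contact.

```bash
python3 -m handwheel '[{"jaw":0,"delta_pos":[0.01,0,0],"turn":0},{"jaw":0,"delta_pos":[0.025,0,0],"turn":0},{"jaw":0,"delta_pos":[0.035,0,0],"turn":0},{"jaw":0,"delta_pos":[0.041,0,0],"turn":0},{"jaw":0,"delta_pos":[0.044,0,0],"turn":0},{"jaw":0,"delta_pos":[0.046,0,0],"turn":0},{"jaw":0,"delta_pos":[0.048,0,0],"turn":0},{"jaw":0,"delta_pos":[0.048,0,0],"turn":0}]'
python3 - <<'E'
from h import *
im=camera("wrist");cv2.imwrite("pics/w4.png",cv2.resize(im[:,:,::-1],(800,600),interpolation=cv2.INTER_CUBIC))
E
```

```text
clock: 3.85
position: [0.524, -0.0115, 0.1113]
ee_rot: [1.0, 0.014, -0.0, 0.0]
ft_force: [0.3, 0.3, -0.6]
grip_width: -0.001
```

View pics/w4.png

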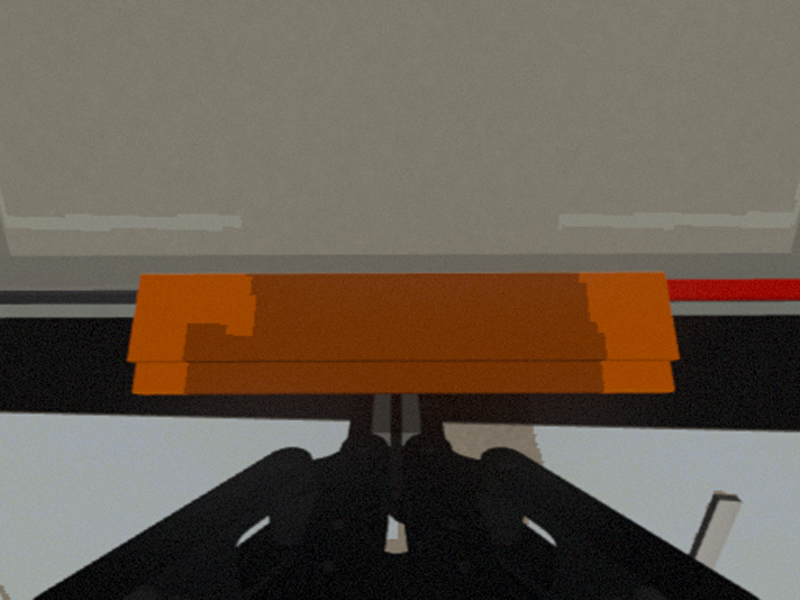

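No contact yet: the fingertips at (396,395) are just going under the free edge. I'll touch it and then follow the slope.

```bash
python3 -m handwheel '[{"jaw":0,"delta_pos":[0.002,0,0],"turn":0},{"jaw":0,"delta_pos":[0.004,0,0],"turn":0},{"jaw":0,"delta_pos":[0.006,0,0],"turn":0},{"jaw":0,"delta_pos":[0.008,0,-0.003],"turn":0},{"jaw":0,"delta_pos":[0.0102,0,-0.006],"turn":0},{"jaw":0,"delta_pos":[0.0125,0,-0.0093],"turn":0},{"jaw":0,"delta_pos":[0.0148,0,-0.0126],"turn":0},{"jaw":0,"delta_pos":[0.0171,0,-0.0159],"turn":0},{"jaw":0,"delta_pos":[0.0171,0,-0.0159],"turn":0}]'
python3 - <<'E'
from h import *
im=camera("wrist");cv2.imwrite("pics/w5.png",cv2.resize(im[:,:,::-1],(800,600),interpolation=cv2.INTER_CUBIC))
im=camera("side");cv2.imwrite("pics/s5.png",cv2.resize(im[80:260,170:410,::-1],None,fx=3.3,fy=3.3,interpolation=cv2.INTER_CUBIC))
E
```

```text
clock: 4.65
position: [0.5369, -0.0111, 0.1271]
ee_rot: [1.0, 0.014, -0.005, 0.001]
ft_force: [-25.9, -0.7, 18.9]
grip_width: 0.002
```

View pics/w5.png

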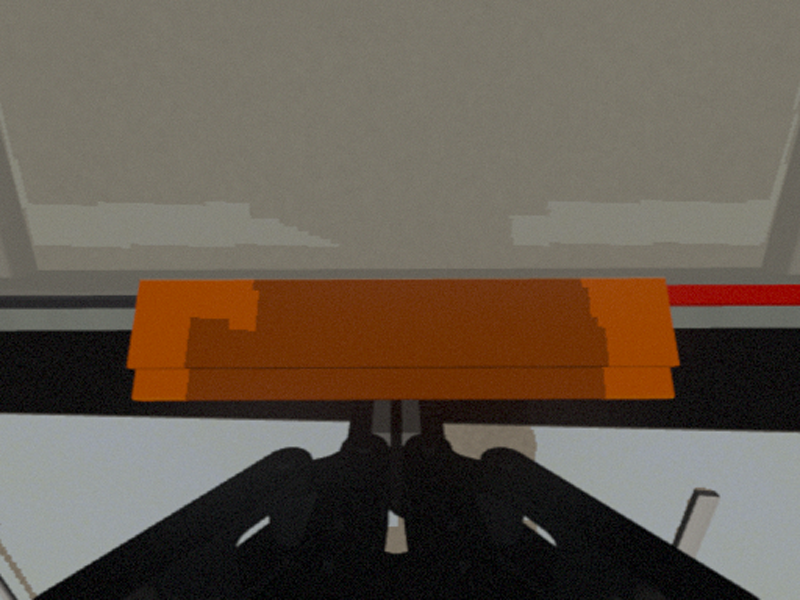

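View pics/s5.png

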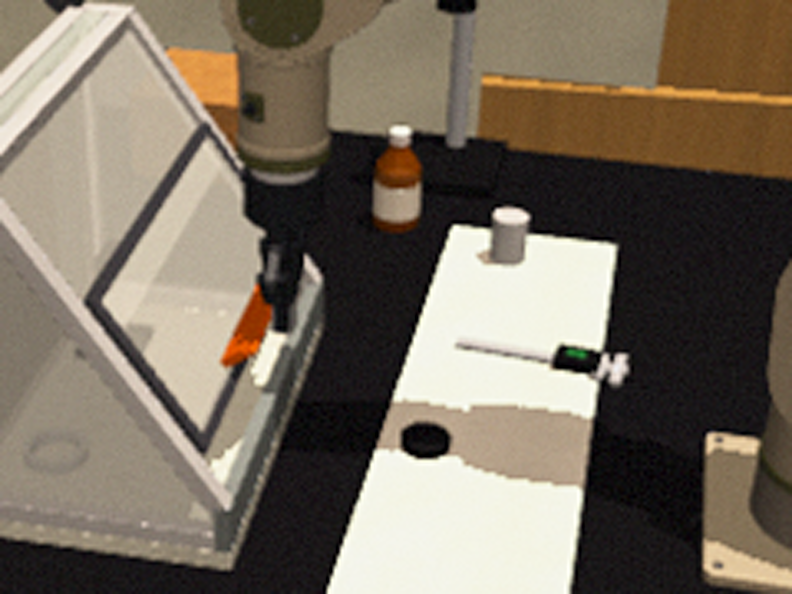

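The window has already risen about 19 mm: the frame corner in the side view went from (105,318) to (92,300). My 6 mm first move left about 4 mm too much press into the window, giving 32 N almost square to it. I'll ease that by going up without going forward.

```bash
python3 -m handwheel '[{"jaw":0,"delta_pos":[-0.001,0,-0.001],"turn":0},{"jaw":0,"delta_pos":[-0.002,0,-0.002],"turn":0},{"jaw":0,"delta_pos":[-0.002,0,-0.003],"turn":0},{"jaw":0,"delta_pos":[-0.002,0,-0.003],"turn":0}]'

```

```text
clock: 5.08
position: [0.5383, -0.0111, 0.1301]
ee_rot: [1.0, 0.014, -0.001, 0.0]
ft_force: [-7.0, 0.7, 1.9]
grip_width: -0.0
```

```bash
python3 -m handwheel '[{"jaw":0,"delta_pos":[0.0017,0,-0.0025],"turn":0},{"jaw":0,"delta_pos":[0.0034,0,-0.005],"turn":0},{"jaw":0,"delta_pos":[0.0052,0,-0.0075],"turn":0},{"jaw":0,"delta_pos":[0.007,0,-0.01],"turn":0},{"jaw":0,"delta_pos":[0.0087,0,-0.0125],"turn":0},{"jaw":0,"delta_pos":[0.0105,0,-0.015],"turn":0},{"jaw":0,"delta_pos":[0.0105,0,-0.015],"turn":0}]'

```

```text
clock: 5.67
position: [0.5492, -0.0107, 0.1455]
ee_rot: [1.0, 0.014, -0.001, 0.0]
ft_force: [-6.3, -0.8, 4.4]
grip_width: 0.002
```

```bash
python3 -m handwheel '[{"jaw":0,"delta_pos":[0.0017,0,-0.0025],"turn":0},{"jaw":0,"delta_pos":[0.0034,0,-0.005],"turn":0},{"jaw":0,"delta_pos":[0.0052,0,-0.0075],"turn":0},{"jaw":0,"delta_pos":[0.007,0,-0.01],"turn":0},{"jaw":0,"delta_pos":[0.0087,0,-0.0125],"turn":0},{"jaw":0,"delta_pos":[0.0105,0,-0.015],"turn":0},{"jaw":0,"delta_pos":[0.0105,0,-0.015],"turn":0}]'
python3 - <<'E'
from h import *
im=camera("side");cv2.imwrite("pics/s6.png",cv2.resize(im[100:230,200:300,::-1],None,fx=4.5,fy=4.5,interpolation=cv2.INTER_CUBIC))
im=camera("scene");cv2.imwrite("pics/c6.png",cv2.resize(im[150:260,205:315,::-1],None,fx=5.4,fy=5.4,interpolation=cv2.INTER_CUBIC))
E
```

```text
clock: 6.25
position: [0.5597, -0.0104, 0.1605]
ee_rot: [1.0, 0.014, -0.001, 0.0]
ft_force: [-7.2, 0.3, 4.6]
grip_width: 0.003
```

View pics/s6.png

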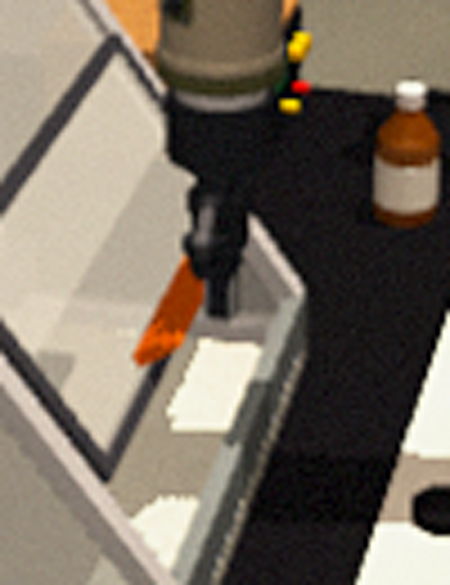

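View pics/c6.png

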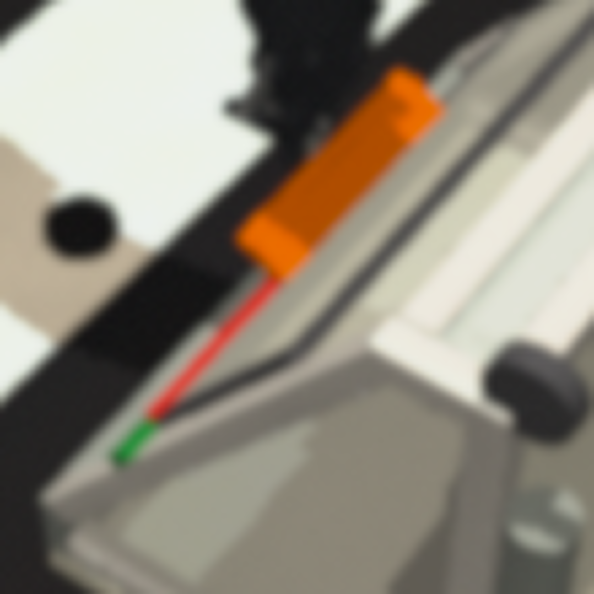

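```bash
python3 - <<'E'
from fit import *
w,q=pts(s.x); X,Y,yaw,n,sl,yl,sb,yb,nb=s.x
k=lambda p:((p-np.array([205,150])+.5)*5.4-.5).round(0)
for t in (0,.04,.05,.055,.06,.065,.07):
    print(t,"tip",k(proj(cs,w(sl+.003+t,yl-.192,n+.006))[0]),"ltR",k(proj(cs,w(sl+.006+t,yl-.08,n+.036))[0]),"lbL",k(proj(cs,w(sl+.006+t,yl+.08,n+.036))[0]))
print(k(proj(cs,q["g0"])[0]),[k(proj(cs,q[g])[0]) for g in("g1","g2","g3","g4")])
E
```

```text
0 tip [ 99. 443.] ltR [191. 272.] lbL [351. 107.]
0.04 tip [129. 428.] ltR [222. 252.] lbL [384.  85.]
0.05 tip [137. 424.] ltR [230. 247.] lbL [393.  79.]
0.055 tip [141. 422.] ltR [234. 244.] lbL [397.  76.]
0.06 tip [145. 420.] ltR [238. 242.] lbL [402.  73.]
0.065 tip [148. 418.] ltR [242. 239.] lbL [406.  70.]
0.07 tip [152. 416.] ltR [246. 237.] lbL [411.  67.]
[127. 440.] [array([149., 419.]), array([117., 454.]), array([105., 460.]), array([137., 426.])]
```

The scene view shows the pointer end at (153,413), level with about the upper half of the green clip. My estimate is 60–65 mm of travel against about 67 needed. I'll draw the hand straight back and look from close by with the wrist camera.

```bash
python3 -m handwheel '[{"jaw":0,"delta_pos":[-0.005,0,0],"turn":0},{"jaw":0,"delta_pos":[-0.02,0,0],"turn":0},{"jaw":0,"delta_pos":[-0.05,0,0],"turn":0},{"jaw":0,"delta_pos":[-0.065,0.02,-0.03],"turn":0},{"jaw":0,"delta_pos":[-0.065,0.045,-0.06],"turn":0},{"jaw":0,"delta_pos":[-0.065,0.075,-0.085],"turn":0},{"jaw":0,"delta_pos":[-0.065,0.11,-0.1],"turn":0},{"jaw":0,"delta_pos":[-0.065,0.145,-0.1],"turn":0},{"jaw":0,"delta_pos":[-0.065,0.16,-0.1],"turn":0},{"jaw":0,"delta_pos":[-0.065,0.16,-0.1],"turn":0}]'
python3 - <<'E'
from h import *
import pickle
o=get_obs();c=calibration("wrist");im=camera("wrist");pickle.dump((o,c,im),open("w7.pkl","wb"))
print(o["position"])
cv2.imwrite("pics/w7.png",cv2.resize(im[:250,:,::-1],None,fx=1.5625,fy=1.5625,interpolation=cv2.INTER_CUBIC))
E
```

```text
clock: 7.18
position: [0.499, -0.1769, 0.26]
ee_rot: [1.0, 0.011, 0.0, 0.001]
ft_force: [-0.4, -0.1, -0.7]
grip_width: -0.001
[ 0.49898467 -0.17690768  0.25995352]
```

View pics/w7.png

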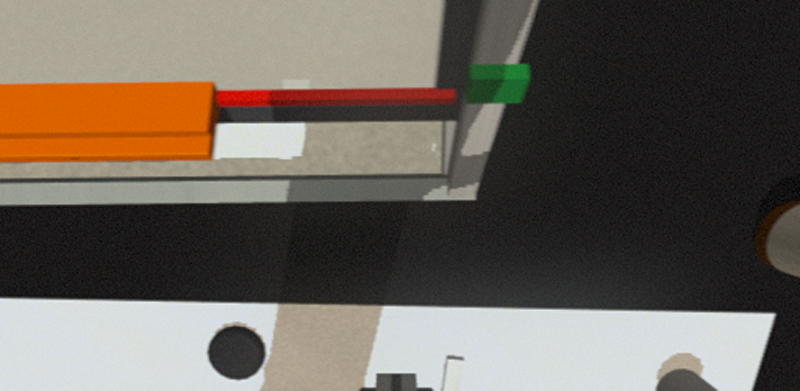

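```bash
python3 - <<'E'
import pickle,cv2
im=pickle.load(open("w7.pkl","rb"))[2][:,:,::-1]
cv2.imwrite("pics/w7c.png",cv2.resize(im[30:85,260:350],None,fx=8,fy=8,interpolation=cv2.INTER_CUBIC))
E
```

```text
(no output)
```

View pics/w7c.png

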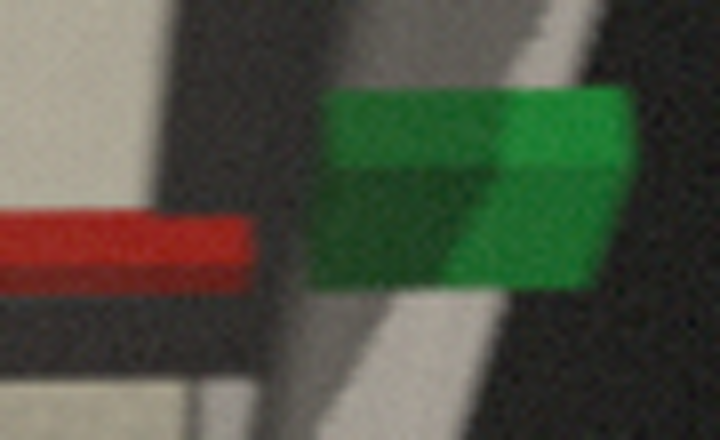

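```bash
python3 - <<'E'
import pickle,cv2,numpy as np
f=lambda im,x,y,w,h,k:cv2.resize(im[y:y+h,x:x+w],None,fx=k,fy=k,interpolation=cv2.INTER_CUBIC)
im=pickle.load(open("w7.pkl","rb"))[2][:,:,::-1];im2=pickle.load(open("w2.pkl","rb"))[2][:,:,::-1]
cv2.imwrite("pics/w7d.png",np.hstack([f(im,110,45,50,65,8),f(im2,310,75,45,65,8)]))
E
```

```text
(no output)
```

View pics/w7d.png

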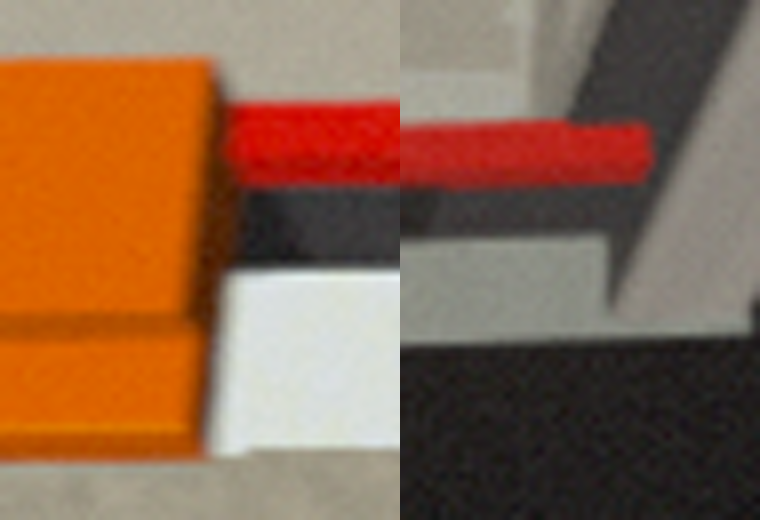

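```bash
cat > fit2.py <<'E'
import fit
from fit import *
c7=pickle.load(open("w7.pkl","rb"))[1]
C,L,Rr=px(260,30,8),px(110,45,8),px(310,75,8)
def res2(p):
    r=[res(p[:9])]; X,Y,yaw,n,sl,yl,sb,yb,nb,t,npn,yp=p; w,q=pts(p[:9])
    def a(c,pt,o,k=1): r.append(k*(proj(c,pt)[0]-o))
    for g,o in (("g1",(320,168)),("g2",(632,163)),("g3",(597,287)),("g4",(312,289))): a(c7,q[g],C(*o))
    a(c7,w(sl+t,yl-.08,n+.036),L(205,457)); a(c7,w(sl+.006+t,yl-.08,n+.036),L(203,430))
    a(c7,w(sl+.001+t,yp,npn),C(252,291)); a(c7,w(sl+.005+t,yp,npn),C(256,265))
    a(c2,w(sl+.001,yp,npn),Rr(249,183))
    return np.concatenate(r)
s2=least_squares(res2,list(s.x)+[.065,.006,-.2],loss="soft_l1",x_scale=[.01]*12)
X,Y,yaw,n,sl,yl,sb,yb,nb,t,npn,yp=s2.x
J=s2.jac;Cv=np.linalg.inv(J.T@J); g=np.zeros(12);g[6],g[4],g[9]=1,-1,-1
print(s2.cost,s2.x.round(4)); print("remaining",sb-sl-.003-t,"sd(1px)",np.sqrt(g@Cv@g))
print((res2(s2.x)[-18:]).reshape(-1,2).round(2))
E
python3 fit2.py
```

```text
10.100546348463336 [ 6.977e-01 -3.600e-03  2.940e-02 -5.000e-04  4.850e-02 -4.800e-03
  1.194e-01 -2.145e-01  7.200e-03  6.120e-02  6.600e-03 -1.965e-01]
remaining 0.006637705590184145 sd(1px) 0.0020544948671258525
[[ 1.96 -0.24]
 [ 0.66  0.07]
 [-0.93  0.44]
 [-0.36  0.49]
 [ 2.63  0.63]
 [-0.34 -0.83]
 [ 0.25  0.19]
 [ 0.41 -0.3 ]
 [-1.22  0.18]]
```

The front faces of pointer and band lie in the same plane. In the crop the pointer's middle is at row 278 and the band's at row 228, which is 6.6 mm short; the fit agrees. I'll go back to the same contact and push 6.6 mm more.

```bash
python3 -m handwheel '[{"jaw":0,"delta_pos":[0,-0.03,0],"turn":0},{"jaw":0,"delta_pos":[0,-0.065,0],"turn":0},{"jaw":0,"delta_pos":[0,-0.1,0.01],"turn":0},{"jaw":0,"delta_pos":[0,-0.135,0.035],"turn":0},{"jaw":0,"delta_pos":[0,-0.155,0.065],"turn":0},{"jaw":0,"delta_pos":[0.005,-0.16,0.09],"turn":0},{"jaw":0,"delta_pos":[0.025,-0.16,0.1],"turn":0},{"jaw":0,"delta_pos":[0.045,-0.16,0.1],"turn":0},{"jaw":0,"delta_pos":[0.056,-0.16,0.1],"turn":0},{"jaw":0,"delta_pos":[0.06,-0.16,0.1],"turn":0}]'
python3 -m handwheel '[{"jaw":0,"delta_pos":[0,0,0],"turn":0},{"jaw":0,"delta_pos":[0.0,0,0],"turn":0}]'
```

```text
clock: 8.07
position: [0.5558, -0.0086, 0.1597]
ee_rot: [1.0, 0.015, -0.0, -0.001]
ft_force: [-0.9, -0.1, 0.3]
grip_width: 0.002
clock: 8.23
position: [0.5545, -0.0096, 0.1601]
ee_rot: [1.0, 0.015, -0.0, -0.0]
ft_force: [0.4, 0.0, -0.5]
grip_width: -0.0
```

```bash
python3 -m handwheel '[{"jaw":0,"delta_pos":[0.002,0,0],"turn":0},{"jaw":0,"delta_pos":[0.0035,0,0],"turn":0},{"jaw":0,"delta_pos":[0.0047,0,-0.001],"turn":0},{"jaw":0,"delta_pos":[0.006,0,-0.0027],"turn":0},{"jaw":0,"delta_pos":[0.0073,0,-0.0045],"turn":0},{"jaw":0,"delta_pos":[0.0088,0,-0.0065],"turn":0},{"jaw":0,"delta_pos":[0.0088,0,-0.0065],"turn":0},{"jaw":0,"delta_pos":[0.0088,0,-0.0065],"turn":0}]'
```

```text
clock: 8.9
position: [0.5638, -0.0104, 0.167]
ee_rot: [1.0, 0.014, 0.0, 0.0]
ft_force: [-4.7, -0.8, 4.1]
grip_width: -0.001
```

Now I'll withdraw and look again.

```bash
python3 -m handwheel '[{"jaw":0,"delta_pos":[-0.005,0,0],"turn":0},{"jaw":0,"delta_pos":[-0.02,0,0],"turn":0},{"jaw":0,"delta_pos":[-0.05,0,0],"turn":0},{"jaw":0,"delta_pos":[-0.065,0.02,-0.03],"turn":0},{"jaw":0,"delta_pos":[-0.065,0.045,-0.06],"turn":0},{"jaw":0,"delta_pos":[-0.065,0.075,-0.085],"turn":0},{"jaw":0,"delta_pos":[-0.065,0.11,-0.1],"turn":0},{"jaw":0,"delta_pos":[-0.065,0.145,-0.1],"turn":0},{"jaw":0,"delta_pos":[-0.065,0.16,-0.1],"turn":0},{"jaw":0,"delta_pos":[-0.065,0.16,-0.1],"turn":0}]'
python3 - <<'E'
from h import *
im=camera("wrist")[:,:,::-1]
cv2.imwrite("pics/w8.png",cv2.resize(im[:250],None,fx=1.5625,fy=1.5625,interpolation=cv2.INTER_CUBIC))
cv2.imwrite("pics/w8c.png",cv2.resize(im[30:85,260:350],None,fx=8,fy=8,interpolation=cv2.INTER_CUBIC))
E
```

```text
clock: 9.73
position: [0.5028, -0.1767, 0.2665]
ee_rot: [1.0, 0.011, 0.0, 0.001]
ft_force: [-0.8, 0.2, 0.6]
grip_width: -0.001
```

View pics/w8.png

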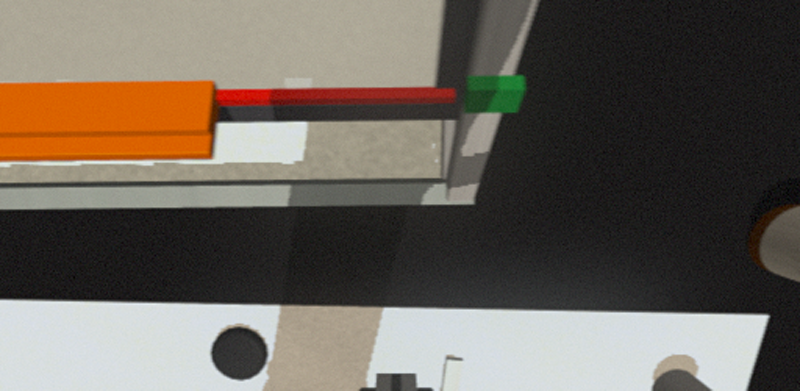

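View pics/w8c.png

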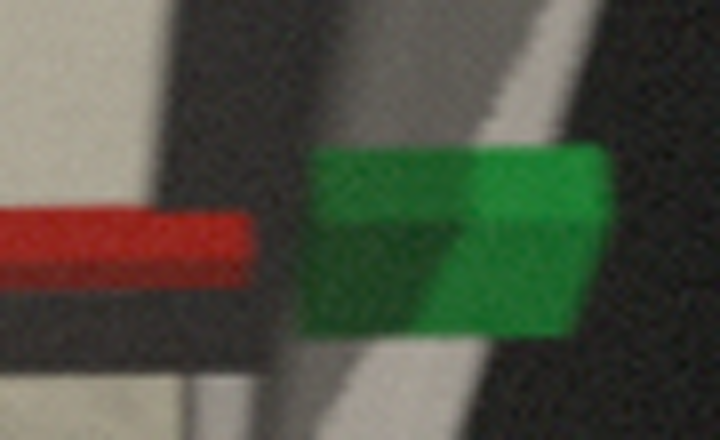

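In the crop the pointer's front face spans rows 262–288 (middle 275) and the green front face rows 218–335 (middle 276), so it looks centred. I'll cross-check from other angles, moving the hand further away.

```bash
python3 -m handwheel '[{"jaw":0,"delta_pos":[-0.01,0,-0.02],"turn":0},{"jaw":0,"delta_pos":[-0.025,0,-0.05],"turn":0},{"jaw":0,"delta_pos":[-0.04,0,-0.08],"turn":0},{"jaw":0,"delta_pos":[-0.055,0,-0.11],"turn":0},{"jaw":0,"delta_pos":[-0.065,0,-0.13],"turn":0},{"jaw":0,"delta_pos":[-0.065,0,-0.13],"turn":0},{"jaw":0,"delta_pos":[-0.065,0,-0.13],"turn":0}]'
python3 - <<'E'
from h import *
im=camera("wrist")[:,:,::-1]
cv2.imwrite("pics/w9c.png",cv2.resize(im[0:70,240:340],None,fx=8,fy=8,interpolation=cv2.INTER_CUBIC))
im=camera("scene")[:,:,::-1];cv2.imwrite("pics/c9.png",cv2.resize(im[190:250,215:275],None,fx=9,fy=9,interpolation=cv2.INTER_CUBIC));cv2.imwrite("pics/c9f.png",cv2.resize(im,(800,600)))
im=camera("side")[:,:,::-1];cv2.imwrite("pics/s9.png",cv2.resize(im[110:190,215:295],None,fx=7,fy=7,interpolation=cv2.INTER_CUBIC))
E
```

```text
clock: 10.37
position: [0.4389, -0.1727, 0.3976]
ee_rot: [1.0, 0.015, 0.001, 0.001]
ft_force: [-0.3, 0.2, -0.5]
grip_width: 0.001
```

View pics/w9c.png

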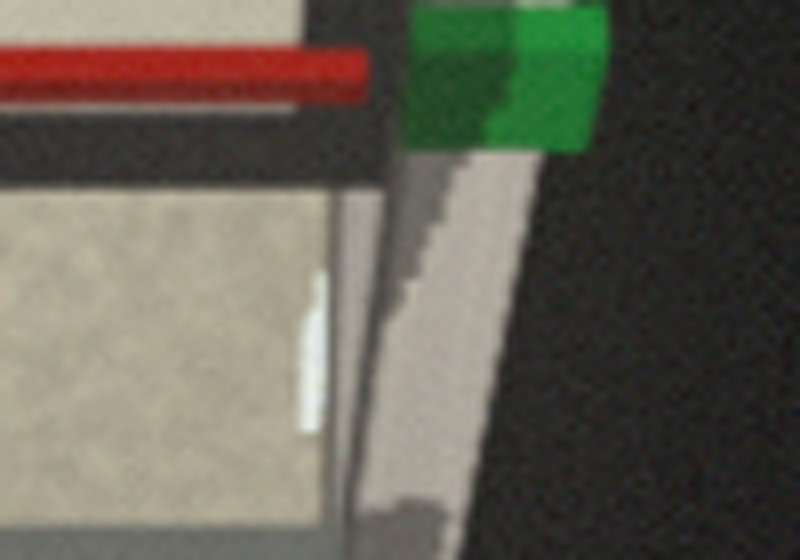

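View pics/c9.png

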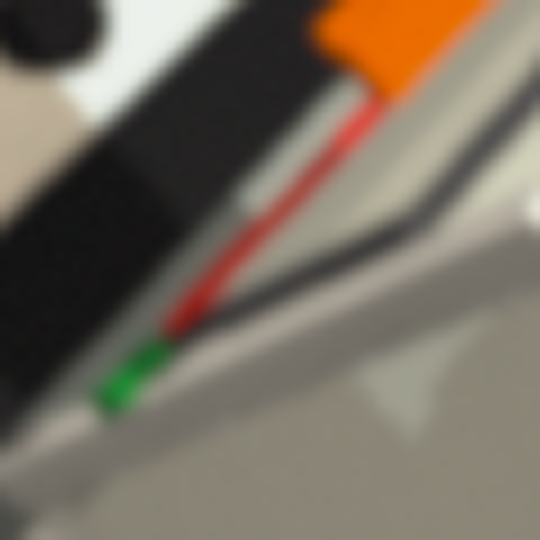

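View pics/s9.png

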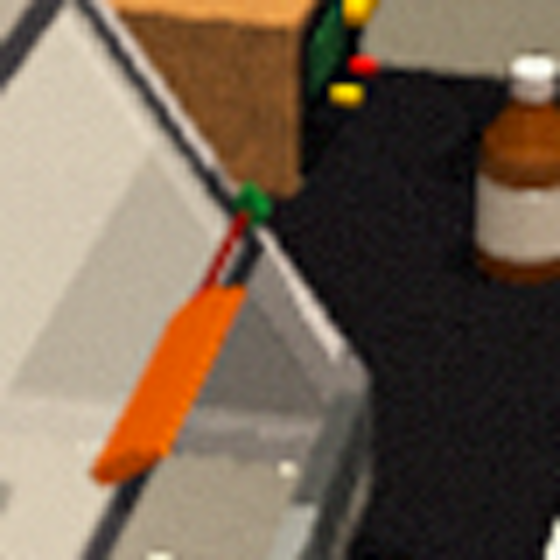

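View pics/c9f.png

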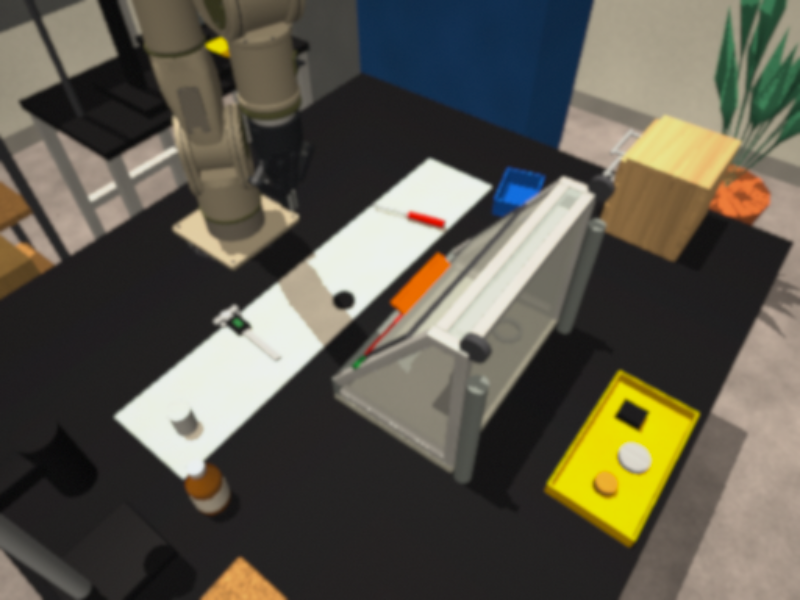

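The scene and side views show the other objects where they were. From this second wrist pose the pointer's middle (row 92) reads about 1.5 mm above the band's middle (row 101), against about 0 in the previous one. I want a view nearly square to the slope, so I'll work out the parallax before choosing it.

```bash
python3 - <<'E'
from h import *
o=get_obs(); print(o["joint_pos"].round(3), o["position"])
E
```

```text
[ 0.745 -0.022 -0.451  1.527 -0.01   1.637 -1.248] [ 0.43852901 -0.17307125  0.39532225]
```

```bash
python3 -m handwheel '[{"jaw":0,"delta_pos":[0,0,0],"turn":-0.03},{"jaw":0,"delta_pos":[0,0,0],"turn":-0.07},{"jaw":0,"delta_pos":[0,0,0],"turn":-0.11},{"jaw":0,"delta_pos":[0,0,0],"turn":-0.15},{"jaw":0,"delta_pos":[0,0,0],"turn":-0.19},{"jaw":0,"delta_pos":[0,0,0],"turn":-0.23},{"jaw":0,"delta_pos":[0,0,0],"turn":-0.27},{"jaw":0,"delta_pos":[0,0,0],"turn":-0.31},{"jaw":0,"delta_pos":[0,0,0],"turn":-0.35},{"jaw":0,"delta_pos":[0,0,0],"turn":-0.38}]'
python3 -m handwheel '[{"jaw":0,"delta_pos":[0,0,0],"turn":-0.03},{"jaw":0,"delta_pos":[0,0,0],"turn":-0.07},{"jaw":0,"delta_pos":[0,0,0],"turn":-0.11},{"jaw":0,"delta_pos":[0,0,0],"turn":-0.15},{"jaw":0,"delta_pos":[0,0,0],"turn":-0.19},{"jaw":0,"delta_pos":[0,0,0],"turn":-0.23},{"jaw":0,"delta_pos":[0,0,0],"turn":-0.27},{"jaw":0,"delta_pos":[0,0,0],"turn":-0.31},{"jaw":0,"delta_pos":[0,0,0],"turn":-0.35},{"jaw":0,"delta_pos":[0,0,0],"turn":-0.38}]'
python3 -m handwheel '[{"jaw":0,"delta_pos":[0,0,0],"turn":-0.04},{"jaw":0,"delta_pos":[0,0,0],"turn":-0.08},{"jaw":0,"delta_pos":[0,0,0],"turn":-0.12},{"jaw":0,"delta_pos":[0,0,0],"turn":-0.16},{"jaw":0,"delta_pos":[0,0,0],"turn":-0.2},{"jaw":0,"delta_pos":[0,0,0],"turn":-0.23},{"jaw":0,"delta_pos":[0,0,0],"turn":-0.23}]'
python3 -c "
from h import *
print(get_obs()['joint_pos'])"
```

```text
clock: 11.35
position: [0.4386, -0.1734, 0.3953]
ee_rot: [0.817, 0.577, -0.0, -0.001]
ft_force: [-0.3, -0.0, -0.3]
grip_width: 0.0
clock: 12.18
position: [0.4386, -0.1734, 0.3953]
ee_rot: [0.351, 0.936, 0.0, -0.001]
ft_force: [-0.7, -0.1, -0.1]
grip_width: -0.001
clock: 12.77
position: [0.4385, -0.1734, 0.3954]
ee_rot: [-0.001, 1.0, 0.001, -0.001]
ft_force: [-0.3, -0.2, -0.9]
grip_width: -0.002
[ 0.7075     -0.02329553 -0.41402891  1.52758661 -0.00991396  1.63739373
  1.86611198]
```

```bash
python3 -m handwheel '[{"jaw":0,"delta_pos":[-0.008,-0.005,0.02],"turn":0},{"jaw":0,"delta_pos":[-0.018,-0.01,0.05],"turn":0},{"jaw":0,"delta_pos":[-0.027,-0.015,0.08],"turn":0},{"jaw":0,"delta_pos":[-0.036,-0.02,0.11],"turn":0},{"jaw":0,"delta_pos":[-0.043,-0.025,0.135],"turn":0},{"jaw":0,"delta_pos":[-0.045,-0.025,0.145],"turn":0},{"jaw":0,"delta_pos":[-0.045,-0.025,0.145],"turn":0},{"jaw":0,"delta_pos":[-0.045,-0.025,0.145],"turn":0}]'
python3 - <<'E'
from h import *
im=camera("wrist")[:,:,::-1]
import pickle; pickle.dump(im,open("w10.pkl","wb"))
cv2.imwrite("pics/w10.png",cv2.resize(im,(800,600),interpolation=cv2.INTER_CUBIC))
E
```

```text
clock: 13.43
position: [0.4834, -0.1986, 0.2521]
ee_rot: [0.002, 1.0, 0.0, -0.0]
ft_force: [-0.4, 0.1, 1.3]
grip_width: -0.001
```

View pics/w10.png

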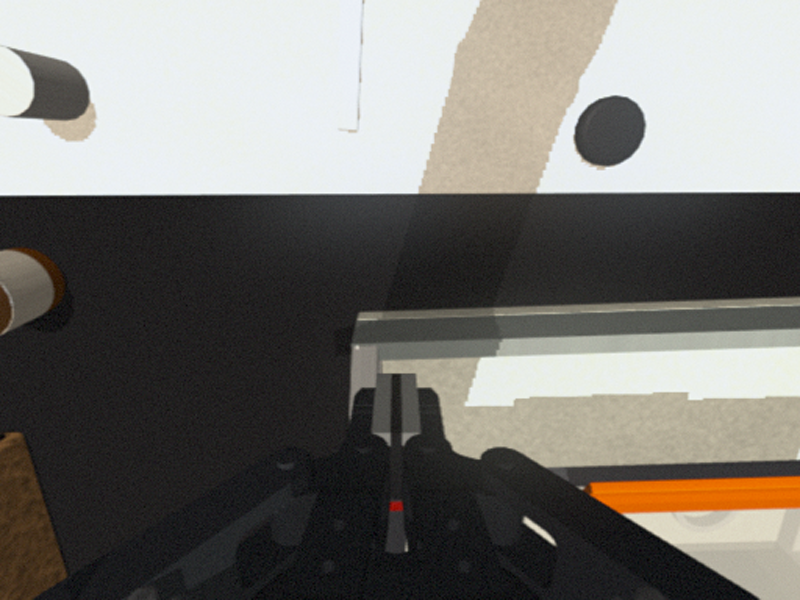

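The gripper covers the band in this pose. I'll shift sideways and slightly forward.

```bash
python3 -m handwheel '[{"jaw":0,"delta_pos":[-0.01,0.02,0],"turn":0},{"jaw":0,"delta_pos":[-0.025,0.05,0],"turn":0},{"jaw":0,"delta_pos":[-0.04,0.08,0],"turn":0},{"jaw":0,"delta_pos":[-0.045,0.1,0],"turn":0},{"jaw":0,"delta_pos":[-0.045,0.105,0],"turn":0},{"jaw":0,"delta_pos":[-0.045,0.105,0],"turn":0},{"jaw":0,"delta_pos":[-0.045,0.105,0],"turn":0}]'
python3 - <<'E'
from h import *
c=calibration("wrist");im=camera("wrist")[:,:,::-1]
import pickle; pickle.dump((c,im),open("w11.pkl","wb"))
cv2.imwrite("pics/w11.png",cv2.resize(im,(800,600),interpolation=cv2.INTER_CUBIC))
E
```

```text
clock: 14.07
position: [0.5288, -0.0951, 0.253]
ee_rot: [0.002, 1.0, -0.001, 0.001]
ft_force: [0.0, -0.6, -0.0]
grip_width: -0.003
```

View pics/w11.png

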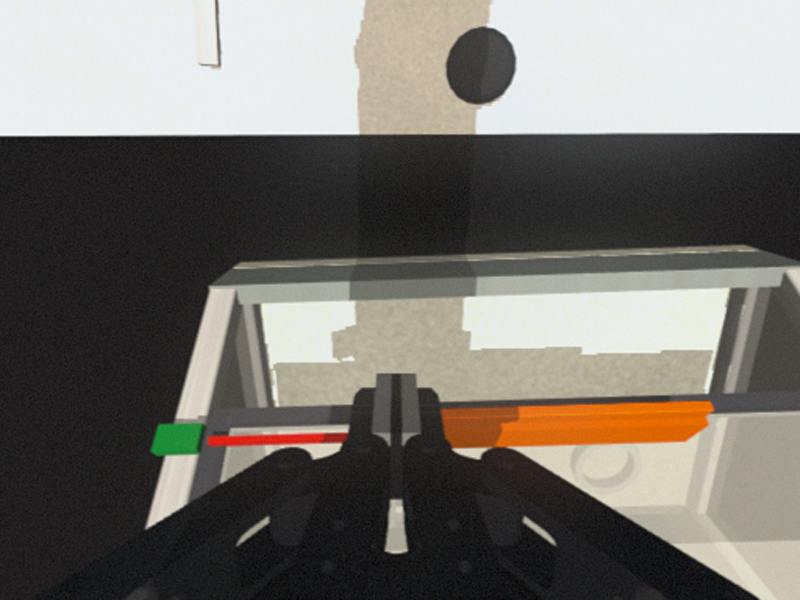

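```bash
python3 - <<'E'
import pickle,cv2
c,im=pickle.load(open("w11.pkl","rb"))
cv2.imwrite("pics/w11c.png",cv2.resize(im[260:305,90:160],None,fx=10,fy=10,interpolation=cv2.INTER_CUBIC))
E
```

```text
(no output)
```

View pics/w11c.png

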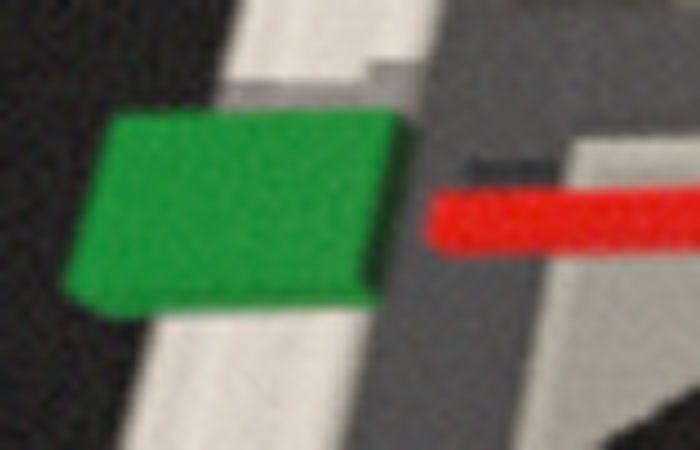

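In this nearly square view the band's front face spans rows 112–292. The pointer spans rows 190–257, well inside and about 1–1.6 mm above the middle. I'll take the hand well clear and do a final check of the scene.

```bash
python3 -m handwheel '[{"jaw":0,"delta_pos":[0.01,0,-0.02],"turn":0},{"jaw":0,"delta_pos":[0.03,0,-0.045],"turn":0},{"jaw":0,"delta_pos":[0.05,0,-0.07],"turn":0},{"jaw":0,"delta_pos":[0.07,0,-0.09],"turn":0},{"jaw":0,"delta_pos":[0.085,0,-0.1],"turn":0},{"jaw":0,"delta_pos":[0.09,0,-0.1],"turn":0},{"jaw":0,"delta_pos":[0.09,0,-0.1],"turn":0},{"jaw":0,"delta_pos":[0.09,0,-0.1],"turn":0}]'
python3 - <<'E'
from h import *
a=cv2.imread("pics/side0_raw.png"); b=camera("side")[:,:,::-1]; cv2.imwrite("pics/s12.png",cv2.resize(b,(800,600),interpolation=cv2.INTER_CUBIC))
E
```

```text
clock: 14.78
position: [0.4386, -0.0947, 0.3511]
ee_rot: [0.002, 1.0, -0.0, -0.0]
ft_force: [0.5, -0.3, -0.1]
grip_width: -0.001
```

View pics/s12.png

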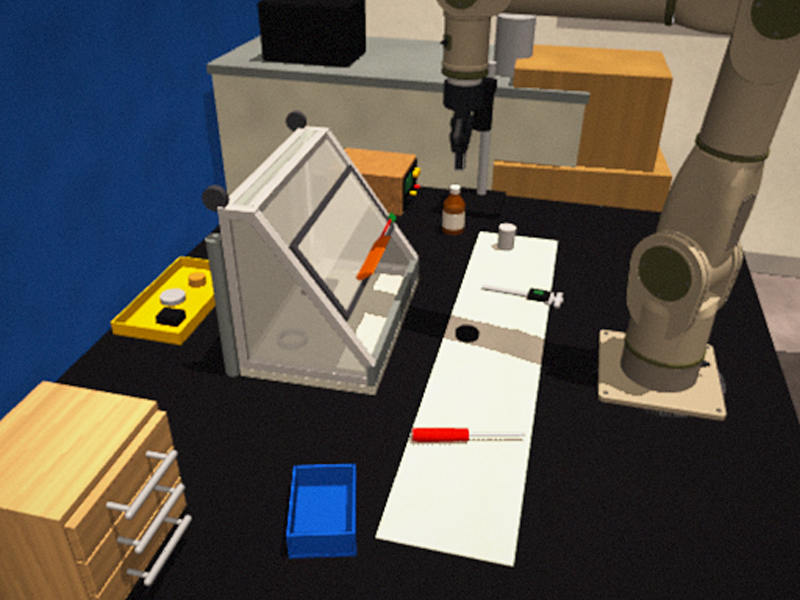

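The hand is clear, the pointer meets the green clip at (391,218), and every bystander is where it started. Handing in.

```bash
python3 -c "
from workcell import *
print(hand_in())"
```

```text
the job is handed in; nothing more can be done
None
```

I pushed the window up about 68 mm in two pushes, with the fingers shut so the lip was never pinched. The pointer now stands inside the green band, and I handed in at about 15 s with the hand clear.

- **Contact:** the moves only let the tool point straight down. The fingertips hung below the lip, and their front side bore on the lip's outer edge rather than flat against its underside.
- **Force:** wrist force was about 5–9 N for most of the push. It read 32 N once, early on, because I moved too far forward on first contact; I eased that at once.
- **Pointer position:** three close views put it between 0 and 1.6 mm above the band's middle, with 6 mm allowed each way. They disagree by about 1.5 mm. The view most nearly square to the slope gives 1–1.6 mm and shows the whole pointer inside the band.
- **Surroundings:** in the last side view the tools and parts stand where they started and the green band looks unmoved. I compared by eye only. The wrist force with the hand away was about zero.

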